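# Nudge the last enamelled brooch into its recess on the nest board

## Robot

A 7-joint arm with a two-finger parallel gripper is mounted at the origin on the work surface. World frame = base frame: x ahead of the robot, y to its left, z up, the work surface at z = 0. Lengths are in m, angles in rad, forces in N, time in s.
With the tool pointing down it reaches from about 0.425 to 0.875 m from the base axis. Payload 4.7 kg.
Tool frame: the origin (TCP) lies at the very end of the fingers, on their centre line; the grasp point (between the pads) lies 19 mm behind it; z points along the fingers, y is the line along which they close (so a half turn about z gives the same grasp; the last joint's range is limited). The gripper opens to 87 mm and grips with 3 to 60 N. Pads are 19 mm wide; open, the fingers measure 117 mm over their backs; the gripper's body (75 mm by 190 mm) begins 51 mm behind the grasp point.
Start: joints at [1.224, 0.321, -0.07, 1.45, 0.023, 1.371, -0.057], TCP at [0.229, -0.608, 0.223] pointing down, gripper open.
Joint ranges: [-2.86, 2.86], [-0.3, 2.09], [-1.38, 1.24], [0.06, 2.45], [-1.56, 4.7], [0.09, 2.05], [-2.69, 2.69]. Speed limits (rad/s): [2.57, 2.57, 3.14, 3.14, 3.14, 3.14, 3.14].

## Interface

Orientations are given as a rotation vector (axis times angle).
In Python, from bench import ctrl, imaging, ticket gives the robot as it stands.
- The arm moves only by the tool jog_arm, never from a script. Its argument "rows" is text: rows parted by semicolons, each of 7 numbers parted by spaces: the shift along the tool's x, y, z in cm, then the turn, a rotation vector about the tool's x, y, z in rad, then the closure, from -1 (fully open) to 1 (shut), so that 0 is half open. A call has 1 to 5 rows; each row shifts and turns the commanded pose from where the row before left it, along the tool's axes as they then stand; what a row does not reach is not made up. A row lasts 1/8 s, in which the tool goes at most 62.5 mm and 10.7 degrees, less where a joint would pass 70% of its speed; a pose out of reach is approached as far as the arm can. A call with a gripper value outside its range is refused whole. The fingers move at their own pace and stop on an object; "force" is the grip in N (left out, the last holds). Time passes only in rows, so rows that do not move let the fingers close. It gives the time, the measured TCP pose, the force, the opening and the grip force at its end, in the units of the state.
- ctrl.get_state(): the state, without advancing time (a new reading comes with each control period).
- imaging.get_image(name): name is "side" or "top"; returns a dict with "img" (420x560x3 uint8, blue, green, red), "vertical_fov" (degrees; the focal length in pixels is half the picture's height over the tangent of half this angle, whatever the lens; pixels are square), "cx", "cy" (the principal point, pixels), "origin" and "orientation" of the camera in the world. Camera axes: x right, y down, z forward; pixel columns grow to the right and rows downward; lengths in m; the calibration is good to about 2 mm. A picture is of the moment at which its call begins. There is no depth.
- ticket.close_job(): hands the job in; it is judged then, once.
The state is a dict: "time": time; "joint_positions": joint angles; "qd": joint speeds; "joint_torque": joint torques, N m; "position": TCP position; "tool_rot": TCP orientation; "ft_force": force on the tool from outside, world axes, zero at the start; "torque": the same for the moment, N m; "grip_width": opening from 0.0 (shut) to 1.0 (fully open); "grip_force": force on a finger pad.
Only numpy, scipy, OpenCV 4.12 (cv2) and the standard library are available. Lean on these libraries where they do the work, as an engineer would, in place of code of your own. Each camera call takes 0.05 s, during which the arm holds its last target. There are 200 camera calls.

## Task

Five of the six round recesses in the wooden board already hold a brooch; the red brooch lies loose on the board's bare front margin. With the fingertips, gently push the red brooch along the board and over the rim of the one empty recess until it drops in and lies flat, without pinching it or picking it up. Leave the five other brooches sitting in their recesses and the pot, jar and tweezers where they are.

Things in the scene. Friction and masses are not known exactly. Their poses are not given: they have to be found in the camera images.
- board: Fixed pale wooden board, 220 mm (its x, front to back) by 240 mm (y), 22 mm high. Origin: centre of its underside. Six round recesses 50 mm across, 5 mm deep, 1.5 mm chamfer, green floor: front row at board x = +6 mm, back row at x = +70 mm, each at y = -64, 0, +64 mm. The front strip from x = -110 mm to the front row is bare and smooth. Only a front-row recess is ever empty.
- empty_recess: The empty recess, seen as bare green felt floor 47 mm across. Origin: centre of the recess floor, 5 mm below the board's top face. Fixed to the board; which of the three front recesses it is changes from run to run.
- red_brooch: Loose brass disc, red enamel face up, 46 mm across, 8 mm thick, 40 to 85 g, flat on the board's front margin. Origin: centre of its underside. It slides, does not roll, when pushed at its edge; it tips into the recess once its centre is within about 10 mm of the recess centre and drops fully when pushed to within 2 mm. Seated, it stands 3 mm proud of the board with 2 mm play all round.
- blue_brooch_1: Blue brooch of the same size, seated in the front row, standing 3 mm proud. Origin: centre of its underside.
- white_brooch_1: White brooch of the same size, seated in the front row, standing 3 mm proud. Origin: centre of its underside.
- white_brooch_2: White brooch of the same size, seated in the back row (board y = -64 mm). Origin: centre of its underside.
- blue_brooch_2: Blue brooch of the same size, seated in the back row (board y = 0). Origin: centre of its underside.
- white_brooch_3: White brooch of the same size, seated in the back row (board y = +64 mm). Origin: centre of its underside.
- pot: Clear plastic sample pot, 38 mm across, 30 mm high, standing on the bench behind the board. Origin: centre of its underside.
- jar: Capped glass jar, 56 mm across, 75 mm high, standing on the bench behind the board. Origin: centre of its underside.
- tweezers: Steel tweezers, 130 mm long, 8 mm high, lying on the bench beside the board on its -y side. Origin: near their middle, on the bench.
Not all that is in view belongs to the job. Leave any green or purple look-alike of the red_brooch alone.

How it is judged:
At the end, for the whole second after the job is handed in: The red brooch lies still and face up in the recess: centre within 4 mm of the recess centre, underside within 1.5 mm of its floor, level within 0.05 rad. The other five brooches are within 6 mm, and the pot, jar and tweezers within 20 mm, of where they began (horizontal distance between red_brooch and empty_recess below 0.004 m and z of red_brooch in the frame of board below 0.0185 m and angle between red_brooch's own z axis and vertical below 0.05 rad and linear speed of red_brooch below 0.01 m/s and distance of each of blue_brooch_1, white_brooch_1, white_brooch_2, blue_brooch_2, white_brooch_3 from where it was at the start of the episode below 0.006 m and distance of each of pot, jar, tweezers from where it was at the start of the episode below 0.02 m); the robot touches nothing.
It fails at once if the red brooch is picked up (its underside more than 8 mm above the board's top face) (z of red_brooch in the frame of board above 0.03 m).
It fails at once if the red brooch is pinched or pushed harder than 30 N (contact force between the fingers and red_brooch above 30 N).
It fails at once if a seated brooch is pushed out of its recess (moved more than 8 mm) (distance of any of blue_brooch_1, white_brooch_1, white_brooch_2, blue_brooch_2, white_brooch_3 from where it was at the start of the episode above 0.008 m).
It fails at once if the pot, jar or tweezers are moved more than 25 mm (distance of any of pot, jar, tweezers from where it was at the start of the episode above 0.025 m).
It also fails if it takes over 51 s, if anything falls off the work surface, if the arm or the gripper's body presses on something with over 40 N, if the wrist force passes 120 N, or if a joint passes its speed limit or range.

## Working session

There is one attempt and no reset: what is moved stays moved. The work goes in short steps, Python scripts to look and compute and a tool call to move; the robot and the scene stay as the last step left them, time stands still between calls to the robot, and variables do not carry over. Pictures are saved under pics/ and viewed, at most 10 in all, crops included, and the job is handed in when it is done.

Besides the shell and the picture viewer there is one more tool, called after ">>>" by a JSON object that holds its "method" and its "body", one argument or row to a line. jog_arm: Moves the arm, as the interface text tells. Its arguments: {"type":"object","properties":{"rows":{"type":"string"},"force":{"type":"number"}},"required":["rows"]}

```bash
mkdir -p pics; cat > h.py <<'E'
import numpy as np, cv2
from scipy.spatial.transform import Rotation as R
from bench import ctrl, imaging, ticket
def cam(n):
    d=imaging.get_image(n); return d
def rot(o):
    o=np.array(o,float)
    return o if o.shape==(3,3) else (R.from_rotvec(o).as_matrix() if o.size==3 else R.from_quat(o).as_matrix())
def ray(d,u,v,z):
    f=d["img"].shape[0]/2/np.tan(np.radians(d["vertical_fov"])/2)
    r=rot(d["orientation"])@np.array([(u-d["cx"])/f,(v-d["cy"])/f,1]); o=np.array(d["origin"])
    return o+r*(z-o[2])/r[2]
E
python3 - <<'E'
from h import *
for n in("top","side"):
    d=cam(n); cv2.imwrite(f"pics/{n}0.png",d["img"]); print({k:v for k,v in d.items() if k!="img"})
print(ctrl.get_state())
E
```

```text
{'vertical_fov': 46.24225013661855, 'cx': 276.25472893228203, 'cy': 216.4735944959533, 'origin': array([0.51028176, 0.00840594, 0.84717063]), 'orientation': array([-2.17085788,  2.21964128, -0.11088515])}
{'vertical_fov': 53.36086245571069, 'cx': 289.87046424463415, 'cy': 207.34540365155158, 'origin': array([ 0.53246771, -0.52777526,  0.65054429]), 'orientation': array([-2.41988782,  0.09215234, -0.02269957])}
{'time': 0.1, 'joint_positions': array([ 1.22407339,  0.32177775, -0.07008883,  1.45154706,  0.02262194,
        1.37082889, -0.05691038]), 'qd': array([ 0.00033774, -0.00240777, -0.00083104, -0.00291625,  0.00140132,
        0.00051877, -0.00037821]), 'joint_torque': array([ 1.92442099e-04, -4.92575204e+01, -4.05446040e-01, -3.13398027e+01,
       -6.39443309e-02,  3.95241135e-02,  7.20230173e-05]), 'position': array([ 0.22924969, -0.60769138,  0.22155517]), 'tool_rot': array([-3.08890393e+00, -5.63440443e-01,  6.75529768e-04]), 'ft_force': array([ 0.78851577,  0.29142915, -0.22249635]), 'torque': array([-0.00617015,  0.00254166,  0.02537526]), 'grip_force': 0.0, 'grip_width': 0.9986307614881206}
```

View pics/top0.png

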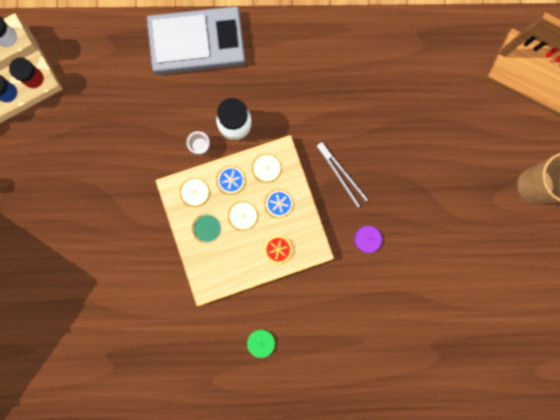

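View pics/side0.png

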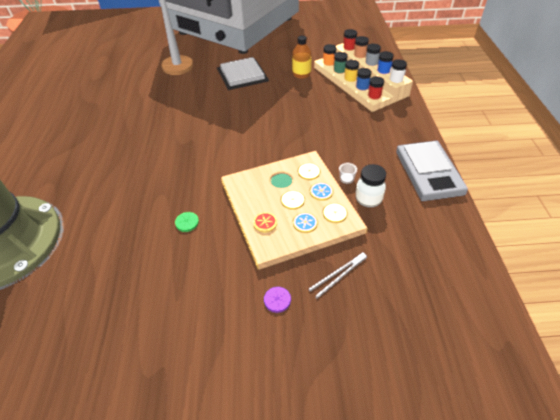

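The top view shows the red brooch at (278,250) and the empty green recess at (207,228). Candidates for the brooch are red (278,250), green (261,344) and purple (369,239). I choose red because it is the only one on the board's margin with a red face.

```bash
cat >> h.py <<'E'
def blob(img,lo,hi,near,rad=20):
    h=cv2.cvtColor(img,cv2.COLOR_BGR2HSV); m=cv2.inRange(h,lo,hi)
    if lo[0]==0: m|=cv2.inRange(h,(172,lo[1],lo[2]),(180,255,255))
    k=np.zeros_like(m); cv2.circle(k,near,rad,255,-1); m&=k
    p=cv2.findNonZero(m)
    if p is None: return None
    c=cv2.convexHull(p); M=cv2.moments(c); return M["m10"]/M["m00"],M["m01"]/M["m00"],cv2.contourArea(c)
RED=((0,150,70),(8,255,255)); GRN=((65,70,30),(95,255,150)); BLU=((100,120,60),(125,255,255))
E
python3 - <<'E'
from h import *
for n,L in (("top",[("red",RED,(278,250),.030),("rec",GRN,(207,228),.017),("bluF",BLU,(279,204),.025),("bluB",BLU,(231,180),.025)]),
 ("side",[("red",RED,(265,222),.030),("rec",GRN,(282,180),.017),("bluF",BLU,(305,222),.025),("bluB",BLU,(321,191),.025)])):
    d=cam(n)
    for s,c,p,z in L:
        b=blob(d["img"],*c,p,18); print(n,s,np.round(b,1),np.round(ray(d,b[0],b[1],z),4))
    if n=="top":
        for u,v in((157,180),(290,137),(333,258),(198,305)): print(np.round(ray(d,u,v,.022),4))
        cv2.imwrite("pics/crop.png",cv2.resize(d["img"][130:310,150:340],None,fx=3,fy=3))
E
```

```text
top red [277.7 249.2 371.5] [ 0.5172 -0.0146  0.03  ]Traceback (most recent call last):
  File "<stdin>", line 6, in <module>
    return _wrapfunc(a, 'round', decimals=decimals, out=out)
    return _wrapit(obj, method, *args, **kwds)
    result = getattr(arr, method)(*args, **kwds)
TypeError: unsupported operand type(s) for *: 'NoneType' and 'float'
```

```bash
python3 - <<'E'
import cv2
for n,p in(("top",(228,207)),("side",(180,282)),("top",(250,270))):
    print(cv2.cvtColor(cv2.imread(f"pics/{n}0.png"),cv2.COLOR_BGR2HSV)[p])
E
sed -i 's/GRN=((65,70,30),(95,255,150))/GRN=((60,90,30),(100,255,200))/' h.py
cat > m.py <<'E'
from h import *
for n,L in (("top",[("red",RED,(278,250),.030),("rec",GRN,(207,228),.017),("bluF",BLU,(279,204),.025),("bluB",BLU,(231,180),.025)]),
 ("side",[("red",RED,(265,222),.030),("rec",GRN,(282,180),.017),("bluF",BLU,(305,222),.025),("bluB",BLU,(321,191),.025)])):
    d=cam(n)
    for s,c,p,z in L:
        b=blob(d["img"],*c,p,18)
        if b: print(n,s,np.round(b,1),np.round(ray(d,b[0],b[1],z),4))
    if n=="top":
        for u,v in((157,180),(290,137),(333,258),(198,305)): print(np.round(ray(d,u,v,.022),4))
        cv2.imwrite("pics/crop.png",cv2.resize(d["img"][130:310,150:340],None,fx=3,fy=3))
E
python3 m.py
```

```text
[ 77 128 173]
[ 75 104 204]
[  7 200 255]
top red [277.7 249.1 373. ] [ 0.5172 -0.0145  0.03  ]
top rec [206.9 228.  468. ] [0.5556 0.1035 0.017 ]
top bluF [278.8 203.2 352. ] [ 0.5942 -0.0184  0.025 ]
top bluB [230.5 179.5 353.5] [0.636  0.0619 0.025 ]
[0.638  0.1856 0.022 ]
[ 0.7075 -0.0402  0.022 ]
[ 0.5003 -0.1072  0.022 ]
[0.4281 0.1192 0.022 ]
side red [264.7 220.6 169.5] [ 0.516  -0.0145  0.03  ]
side rec [280.4 179.  113.5] [0.5531 0.1092 0.017 ]
side bluF [304.9 221.4 162.5] [ 0.5934 -0.0185  0.025 ]
side bluB [321.3 190.1 119. ] [0.6352 0.0619 0.025 ]
```

View pics/crop.png

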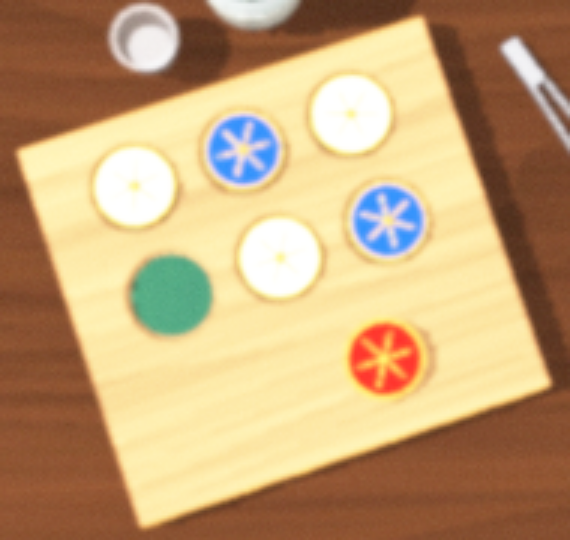

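The crop confirms it: the red brooch lies on the margin, the empty recess is front row, board y=+64, and the yaw is about 17.5°. The direct line would strike the front white brooch. So I'll push along board +y first, then +x, with two half-open fingers cradling the rim.

```bash
cat >> h.py <<'E'
B0=np.array([.5168,-.0145]); RC=np.array([.5555,.1036]); YAW=17.5
ex=np.array([np.cos(np.radians(YAW)),np.sin(np.radians(YAW))]); ey=np.array([-ex[1],ex[0]])
def bd(p): q=np.array(p)[:2]-RC; return np.round(1e3*np.array([q@ex+6,0*0+q@ey+64])/1,1)   # board mm
def w(x,y): return RC+ex*(x-6)/1e3+ey*(y-64)/1e3
def go(xy,z,yaw):
    s=ctrl.get_state(); T=rot(s["tool_rot"]); p=s["position"]
    t=np.array([*xy,z]); print("tool cm",np.round(T.T@(t-p)*100,2),"pos",np.round(p,4),"board",bd(p))
    G=(R.from_euler("z",yaw,degrees=True)*R.from_euler("x",180,degrees=True)).as_matrix()
    print("turn",np.round(R.from_matrix(T.T@G).as_rotvec(),3),"q",np.round(s["joint_positions"],2),"F",np.round(s["ft_force"],1),"t",s["time"],"w",s["grip_width"])
E
python3 -c "
from h import *
print(bd(B0)); go(w(-66,-82),.15,107.5)"
```

```text
[ 5927.6 63899. ]
tool cm [ 47.64 -40.87   7.24] pos [ 0.2294 -0.608   0.222 ] board [ 5475.  63419.5]
turn [-1.000e-03 -1.000e-03 -1.515e+00] q [ 1.22  0.32 -0.07  1.45  0.02  1.37 -0.06] F [ 0.1 -0.1  1. ] t 0.25 w 0.9978155985660957
```

```bash
sed -i 's/^def bd.*/def bd(p): q=1e3*(np.array(p)[:2]-RC); return np.round([q@ex+6,q@ey+64],1)/' h.py
```

>>> {"method": "jog_arm", "body": {
  "rows": "4 -3.4 0 0 0 0 0.35; 4 -3.4 0 0 0 0 0.35; 4 -3.4 0 0 0 0 0.35; 4 -3.4 0 0 0 0 0.35; 4 -3.4 0 0 0 0 0.35",
  "force": 5
}}

```text
time: 0.88
position: [0.3572, -0.3769, 0.2226]
tool_rot: [3.09, 0.564, 0.0]
ft_force: [0.2, -0.6, -0.1]
grip_width: 0.515
grip_force: 0.0
```

>>> {"method": "jog_arm", "body": {
  "rows": "4 -3.4 0 0 0 0 0.35; 4 -3.4 0 0 0 0 0.35; 4 -3.4 0 0 0 0 0.35; 4 -3.4 0 0 0 0 0.35; 4 -3.4 0 0 0 0 0.35"
}}

```text
time: 1.5
position: [0.4843, -0.1474, 0.2227]
tool_rot: [3.09, 0.563, 0.001]
ft_force: [0.1, 0.4, 0.6]
grip_width: 0.327
grip_force: 0.0
```

>>> {"method": "jog_arm", "body": {
  "rows": "4 -3.4 0 0 0 0 0.35; 0 0 2 0 0 -0.18 0.35; 0 0 2 0 0 -0.18 0.35; 0 0 2 0 0 -0.18 0.35; 0 0 1 0 0 -0.18 0.35"
}}

```text
time: 2.12
position: [0.5083, -0.1028, 0.1513]
tool_rot: [-2.688, -1.624, 0.002]
ft_force: [0.2, -0.2, 0.2]
grip_width: 0.327
grip_force: 0.0
```

>>> {"method": "jog_arm", "body": {
  "rows": "0 0 0 0 0 -0.18 0.35; 0 0 0 0 0 -0.18 0.35; 0 0 0 0 0 -0.18 0.35; 0 0 0 0 0 -0.18 0.35; 0 0 0 0 0 0 0.35"
}}

```text
time: 2.75
position: [0.509, -0.103, 0.1525]
tool_rot: [1.954, 2.46, -0.0]
ft_force: [-1.1, 0.7, 0.9]
grip_width: 0.323
grip_force: 0.0
```

```bash
python3 -c "
from h import *
print(bd(B0)); go(w(-66,-82),.06,107.5)"
```

```text
[-66.4 -37. ]
tool cm [3.96 3.15 9.25] pos [ 0.509  -0.103   0.1525] board [-100.5 -119. ]
turn [-0.     0.    -0.077] q [ 0.74  0.13 -0.63  1.85  0.08  1.19  0.31] F [-1.1  0.7  0.9] t 2.75 w 0.3227540944604196
```

>>> {"method": "jog_arm", "body": {
  "rows": "2 1.55 0 0 0 0 0.35; 2 1.55 0 0 0 0 0.35; 0 0 4 0 0 -0.077 0.35; 0 0 5 0 0 0 0.35; 0 0 0 0 0 0 0.35"
}}

```text
time: 3.38
position: [0.5267, -0.0565, 0.0593]
tool_rot: [-1.854, -2.527, 0.005]
ft_force: [-0.9, -0.4, 0.7]
grip_width: 0.327
grip_force: 0.0
```

```bash
python3 - <<'E'
from h import *
go(w(-66,-82),.0245,107.5)
for n in("top","side"):
    d=cam(n); cv2.imwrite(f"pics/{n}1.png",d["img"])
a=cv2.imread("pics/top1.png")[150:320,170:360]; b=cv2.imread("pics/side1.png")[130:300,200:390]
cv2.imwrite("pics/c1.png",cv2.resize(np.hstack([a,b]),None,fx=2.1,fy=2.1))
E
```

```text
tool cm [-0.21  0.39  3.48] pos [ 0.5267 -0.0565  0.0593] board [-69.6 -80.1]
turn [-0.007 -0.004 -0.001] q [ 0.64  0.28 -0.65  1.91  0.2   1.03  0.21] F [-0.9 -0.4  0.7] t 3.375 w 0.32745402677057134
```

View pics/c1.png

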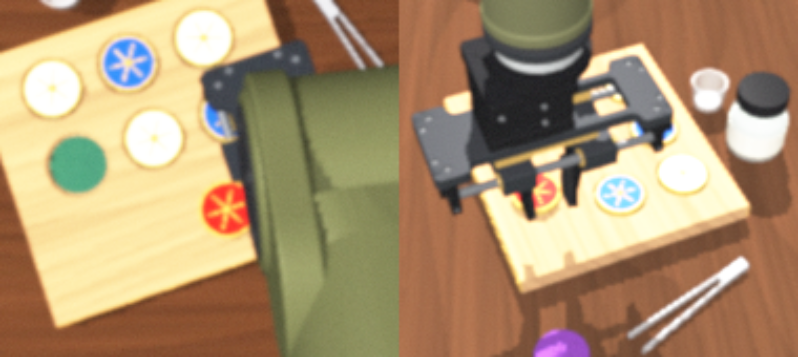

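The crop shows the two fingers straddling the red brooch's line on its -y side, clear of the blue brooch. Descending.

>>> {"method": "jog_arm", "body": {
  "rows": "-0.2 0.35 1 0 0 0 0.35; 0 0 1.5 0 0 0 0.35; 0 0 0.5 0 0 0 0.35; 0 0 0.4 0 0 0 0.35; 0 0 0 0 0 0 0.35"
}}

```text
time: 4.1
position: [0.5339, -0.0577, 0.0283]
tool_rot: [-1.855, -2.535, 0.0]
ft_force: [-0.1, -0.4, 0.2]
grip_width: 0.323
grip_force: 0.0
```

```bash
python3 -c "
from h import *
go(w(-66,-65),.0245,107.5)"
```

```text
tool cm [ 1.83 -0.29  0.38] pos [ 0.5339 -0.0577  0.0283] board [-63.1 -83.3]
turn [-0.    -0.     0.002] q [ 0.62  0.33 -0.64  1.92  0.24  0.97  0.18] F [-0.1 -0.4  0.2] t 4.1 w 0.32269479027547254
```

>>> {"method": "jog_arm", "body": {
  "rows": "0 -0.3 0.35 0 0 0 0.35; 0.6 0 0 0 0 0 0.35; 0.5 0 0 0 0 0 0.35; 0.4 0 0 0 0 0 0.35; 0.4 0 0 0 0 0 0.35"
}}

```text
time: 4.72
position: [0.5255, -0.0402, 0.0251]
tool_rot: [1.855, 2.535, -0.0]
ft_force: [0.6, -0.2, -0.2]
grip_width: 0.323
grip_force: 0.2
```

>>> {"method": "jog_arm", "body": {
  "rows": "0.3 0 0 0 0 0 0.35; 0.3 0 0 0 0 0 0.35; 0.3 0 0 0 0 0 0.35; 0.3 0 0 0 0 0 0.35; 0 0 0 0 0 0 0.35"
}}

```text
time: 5.35
position: [0.5217, -0.0288, 0.025]
tool_rot: [-1.855, -2.535, 0.0]
ft_force: [0.5, -0.7, -0.6]
grip_width: 0.322
grip_force: 0.0
```

```bash
python3 - <<'E'
from h import *
go(w(-66,36.3),.0250,107.5)
d=cam("top"); b=blob(d["img"],*RED,(270,247),40); print(b, bd(ray(d,b[0],b[1],.03)))
E
```

```text
tool cm [8.84 0.02 0.  ] pos [ 0.5217 -0.0288  0.025 ] board [-66.  -52.1]
turn [-0.    -0.     0.002] q [ 0.59  0.31 -0.66  1.95  0.23  0.95  0.13] F [ 0.5 -0.7 -0.6] t 5.35 w 0.32220090704058146Traceback (most recent call last):
  File "<stdin>", line 3, in <module>
TypeError: 'NoneType' object is not subscriptable
```

```bash
python3 - <<'E'
from h import *
d=cam("side"); b=blob(d["img"],*RED,(265,215),30); print(b, b and bd(ray(d,b[0],b[1],.03)))
cv2.imwrite("pics/c2.png",cv2.resize(np.hstack([cam("top")["img"][150:320,170:360],d["img"][130:300,200:390]]),None,fx=2.1,fy=2.1))
E
```

```text
(265.5188284518828, 216.18410041841005, 119.5) [-62.  -26.8]
```

View pics/c2.png

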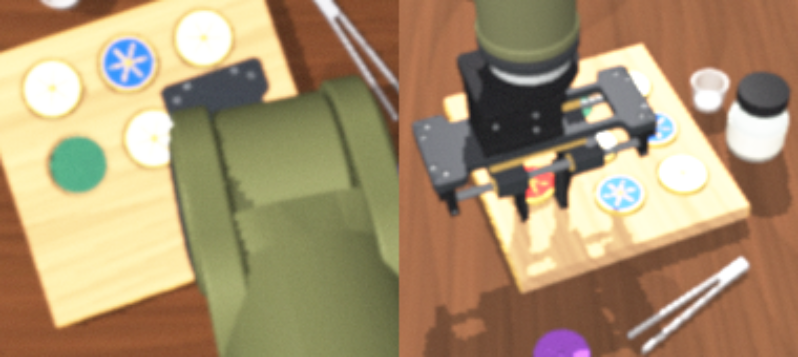

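The side crop shows the brooch nestled between the fingers at about (265,216) and moved along. Continuing the first leg.

>>> {"method": "jog_arm", "body": {
  "rows": "0.3 0 0 0 0 0 0.35; 0.4 0 0 0 0 0 0.35; 0.4 0 0 0 0 0 0.35; 0.4 0 0 0 0 0 0.35; 0.4 0 0 0 0 0 0.35"
}}

```text
time: 6.12
position: [0.516, -0.0107, 0.0251]
tool_rot: [1.855, 2.535, -0.0]
ft_force: [-0.7, -0.1, -0.2]
grip_width: 0.319
grip_force: 0.1
```

>>> {"method": "jog_arm", "body": {
  "rows": "0.4 0 0 0 0 0 0.35; 0.4 0 0 0 0 0 0.35; 0.4 0 0 0 0 0 0.35; 0.4 0 0 0 0 0 0.35; 0.4 0 0 0 0 0 0.35"
}}

```text
time: 6.75
position: [0.51, 0.0083, 0.025]
tool_rot: [1.856, 2.535, -0.0]
ft_force: [0.1, -0.3, -0.4]
grip_width: 0.327
grip_force: 0.1
```

>>> {"method": "jog_arm", "body": {
  "rows": "0.4 0 0 0 0 0 0.35; 0.4 0 0 0 0 0 0.35; 0.4 0 0 0 0 0 0.35; 0.4 0 0 0 0 0 0.35; 0.4 0 0 0 0 0 0.35"
}}

```text
time: 7.38
position: [0.5039, 0.0274, 0.025]
tool_rot: [1.856, 2.535, -0.0]
ft_force: [-0.9, 0.1, -0.3]
grip_width: 0.325
grip_force: 0.1
```

```bash
python3 - <<'E'
from h import *
go(w(-66,36.3),.0250,107.5)
d=cam("side"); b=blob(d["img"],*RED,(260,195),40); print(b, b and bd(ray(d,b[0],b[1],.03)))
E
```

```text
tool cm [2.95 0.01 0.  ] pos [0.5039 0.0274 0.025 ] board [-66.1   6.8]
turn [-0.     0.     0.002] q [ 0.52  0.28 -0.69  2.    0.22  0.94  0.02] F [-0.9  0.1 -0.3] t 7.375 w 0.3248879218962636
(256.6969696969697, 197.66666666666666, 71.5) [-62.2  25.9]
```

>>> {"method": "jog_arm", "body": {
  "rows": "0.4 0 0 0 0 0 0.35; 0.4 0 0 0 0 0 0.35; 0.4 0 0 0 0 0 0.35; 0.4 0 0 0 0 0 0.35; 0.4 0 0 0 0 0 0.35"
}}

```text
time: 8.05
position: [0.4979, 0.0464, 0.0251]
tool_rot: [1.856, 2.535, -0.0]
ft_force: [0.7, 0.1, -0.5]
grip_width: 0.323
grip_force: 0.1
```

>>> {"method": "jog_arm", "body": {
  "rows": "0.4 0 0 0 0 0 0.35; 0.4 0 0 0 0 0 0.35; 0.2 0 0 0 0 0 0.35; 0 0 0 0 0 0 0.35; -1 0 0 0 0 0 0.35"
}}

```text
time: 8.68
position: [0.498, 0.0465, 0.0251]
tool_rot: [-1.854, -2.536, -0.0]
ft_force: [-0.0, -0.2, 0.1]
grip_width: 0.32
grip_force: 0.0
```

>>> {"method": "jog_arm", "body": {
  "rows": "-3 0 0 0 0 0 0.35; -3 0 -4 0 0 0 0.35; -4 0 -4 0 0 0.18 0.35; 0 0 0 0 0 0.18 0.35; 0 0 0 0 0 0 0.35"
}}

```text
time: 9.3
position: [0.5284, -0.0504, 0.1053]
tool_rot: [2.279, 2.162, 0.0]
ft_force: [-0.3, -0.4, -0.5]
grip_width: 0.324
grip_force: 0.0
```

```bash
python3 - <<'E'
from h import *
go(w(-115,64),.0950,17.5)
for n,p in(("top",(220,260)),("side",(255,190))):
    d=cam(n); b=blob(d["img"],*RED,p,35); print(b, b and bd(ray(d,b[0],b[1],.03)))
E
```

```text
tool cm [11.28 -9.44  1.02] pos [ 0.5284 -0.0504  0.1053] board [-66.2 -74.7]
turn [1.000e-03 0.000e+00 1.212e+00] q [ 0.61  0.21 -0.62  1.87  0.14  1.1  -0.12] F [-0.3 -0.4 -0.5] t 9.3 w 0.3241504827343747
(219.78534031413614, 269.239092495637, 382.0) [-66.5  63.9]Traceback (most recent call last):
  File "<stdin>", line 4, in <module>
  File "h.py", line 19, in blob
    c=cv2.convexHull(p); M=cv2.moments(c); return M["m10"]/M["m00"],M["m01"]/M["m00"],cv2.contourArea(c)
                                                  ~~~~~~~~^~~~~~~~~
ZeroDivisionError: float division by zero
```

>>> {"method": "jog_arm", "body": {
  "rows": "0 0 0 0 0 0.18 0.35; 0 0 0 0 0 0.18 0.35; 0 0 0 0 0 0.18 0.35; 0 0 0 0 0 0.18 0.35; 0 0 0 0 0 0.18 0.35"
}}

```text
time: 10.02
position: [0.5275, -0.0485, 0.1042]
tool_rot: [-2.993, -0.952, 0.002]
ft_force: [-0.3, -0.3, 0.2]
grip_width: 0.325
grip_force: 0.0
```

>>> {"method": "jog_arm", "body": {
  "rows": "0 0 0 0 0 0.18 0.35; 0 0 0 0 0 0.13 0.35; 0 0 0 0 0 0 0.35; -2 -4 0 0 0 0 0.35; -2 -4 0 0 0 0 0.35"
}}

```text
time: 10.65
position: [0.4648, 0.016, 0.1045]
tool_rot: [-3.103, -0.488, 0.001]
ft_force: [-0.2, 0.9, -0.5]
grip_width: 0.325
grip_force: 0.0
```

```bash
python3 -c "
from h import *
go(w(-112,63.9),.035,17.5)"
```

```text
tool cm [-0.47 -5.61  6.95] pos [0.4648 0.016  0.1045] board [-106.9    7.8]
turn [-0.001  0.001  0.007] q [ 0.45  0.05 -0.55  2.02  0.03  1.08 -1.37] F [-0.2  0.9 -0.5] t 10.65 w 0.3250585927467643
```

>>> {"method": "jog_arm", "body": {
  "rows": "-0.5 -2.8 0 0 0 0.007 0.35; 0 -2.8 0 0 0 0 0.35; 0 0 3.5 0 0 0 0.35; 0 0 3 0 0 0 0.35; 0 0 0 0 0 0 0.35"
}}

```text
time: 11.28
position: [0.4417, 0.067, 0.038]
tool_rot: [-3.104, -0.477, 0.009]
ft_force: [0.2, -0.1, -0.2]
grip_width: 0.328
grip_force: 0.0
```

```bash
python3 - <<'E'
from h import *
go(w(-98,63.9),.0248,17.5)
d=cam("side"); b=blob(d["img"],*RED,(250,185),30); print(b, b and bd(ray(d,b[0],b[1],.03)))
E
```

```text
tool cm [ 1.56 -0.06  1.31] pos [0.4417 0.067  0.038 ] board [-113.5   63.3]
turn [-0.002  0.005 -0.   ] q [ 0.38  0.12 -0.61  2.12  0.08  0.94 -1.54] F [ 0.2 -0.1 -0.2] t 11.275 w 0.3278411380660493
(251.73033707865167, 187.0936329588015, 44.5) [-62.2  57.9]
```

>>> {"method": "jog_arm", "body": {
  "rows": "0 -0.05 0.9 0 0 0 0.35; 0 0 0.4 0 0 0 0.35; 0.5 0 0.1 0 0 0 0.35; 0.5 0 0 0 0 0 0.35; 0.3 0 0 0 0 0 0.35"
}}

```text
time: 11.95
position: [0.4573, 0.0715, 0.0263]
tool_rot: [-3.106, -0.471, -0.001]
ft_force: [-0.5, 0.3, -0.1]
grip_width: 0.323
grip_force: 0.0
```

>>> {"method": "jog_arm", "body": {
  "rows": "0.3 0 0 0 0 0 0.35; 0.3 0 0 0 0 0 0.35; 0.3 0 0 0 0 0 0.35; 0.4 0 0 0 0 0 0.35; 0.4 0 0 0 0 0 0.35"
}}

```text
time: 12.58
position: [0.4731, 0.0763, 0.026]
tool_rot: [3.106, 0.471, -0.0]
ft_force: [-0.3, 1.0, 1.1]
grip_width: 0.324
grip_force: 0.2
```

```bash
python3 - <<'E'
from h import *
go(w(-21.7,63.9),.0238,17.5)
E
```

```text
tool cm [ 5.91 -0.15  0.22] pos [0.4731 0.0763 0.026 ] board [-80.9  62.7]
turn [ 0.     0.    -0.005] q [ 0.35  0.21 -0.6   2.06  0.15  0.92 -1.61] F [-0.3  1.   1.1] t 12.575 w 0.3244435857537896
```

>>> {"method": "jog_arm", "body": {
  "rows": "0.4 -0.03 0.1 0 0 0 0.35; 0.4 -0.03 0.1 0 0 0 0.35; 0.4 -0.03 0 0 0 -0.005 0.35; 0.4 -0.03 0 0 0 0 0.35; 0.4 -0.03 0 0 0 0 0.35"
}}

```text
time: 13.2
position: [0.4917, 0.0838, 0.024]
tool_rot: [-3.105, -0.479, -0.0]
ft_force: [0.2, -0.4, 0.0]
grip_width: 0.331
grip_force: 0.2
```

>>> {"method": "jog_arm", "body": {
  "rows": "0.4 0 0 0 0 0 0.35; 0.4 0 0 0 0 0 0.35; 0.4 0 0 0 0 0 0.35; 0.3 0 0 0 0 0 0.35; 0 0 0 0 0 0 0.35"
}}

```text
time: 13.82
position: [0.506, 0.0883, 0.0241]
tool_rot: [-3.105, -0.479, -0.0]
ft_force: [0.8, -0.5, -0.5]
grip_width: 0.325
grip_force: 0.0
```

```bash
python3 - <<'E'
from h import *
go(w(-21.7,63.9),.0238,17.5)
for n in("top","side"):
    d=cam(n); cv2.imwrite(f"pics/{n}3.png",d["img"])
a=cv2.imread("pics/top3.png")[150:320,170:360]; b=cv2.imread("pics/side3.png")[110:280,200:390]
cv2.imwrite("pics/c3.png",cv2.resize(np.hstack([a,b]),None,fx=2.1,fy=2.1))
E
```

```text
tool cm [2.41 0.04 0.03] pos [0.506  0.0883 0.0241] board [-45.8  64.3]
turn [-0. -0.  0.] q [ 0.31  0.28 -0.59  1.98  0.19  0.94 -1.65] F [ 0.8 -0.5 -0.5] t 13.825 w 0.32506133499166556
```

View pics/c3.png

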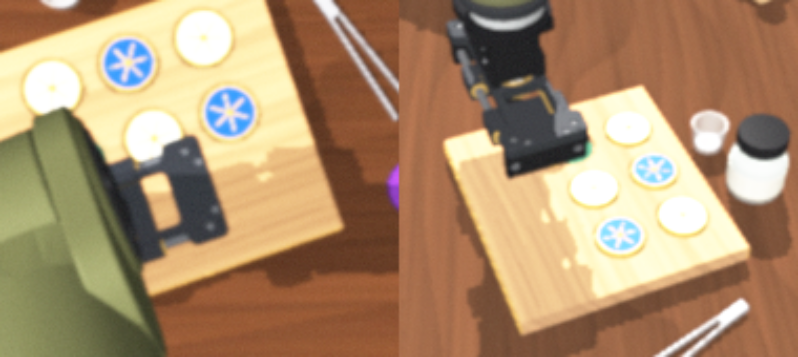

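The brooch is hidden behind the gripper in both views, and the neighbouring brooches haven't moved. I'll ease on in small steps, watching the force.

>>> {"method": "jog_arm", "body": {
  "rows": "0.3 0.01 0 0 0 0 0.35; 0.3 0.01 0 0 0 0 0.35; 0.3 0.01 0 0 0 0 0.35; 0.3 0 0 0 0 0 0.35; 0 0 0 0 0 0 0.35"
}}

```text
time: 14.55
position: [0.5176, 0.0916, 0.0241]
tool_rot: [-3.105, -0.479, -0.0]
ft_force: [-0.6, -0.5, 0.1]
grip_width: 0.321
grip_force: 0.0
```

>>> {"method": "jog_arm", "body": {
  "rows": "0.2 0 0 0 0 0 0.35; 0.2 0 0 0 0 0 0.35; 0.2 0 0 0 0 0 0.35; 0.2 0 0 0 0 0 0.35; 0 0 0 0 0 0 0.35"
}}

```text
time: 15.18
position: [0.5252, 0.094, 0.0241]
tool_rot: [-3.105, -0.479, -0.0]
ft_force: [1.3, 0.1, -0.1]
grip_width: 0.327
grip_force: 0.0
```

>>> {"method": "jog_arm", "body": {
  "rows": "0.1 0 0 0 0 0 0.35; 0.1 0 0 0 0 0 0.35; 0.1 0 0 0 0 0 0.35; 0 0 0 0 0 0 0.35"
}}

```text
time: 15.68
position: [0.5279, 0.0948, 0.024]
tool_rot: [3.105, 0.479, 0.0]
ft_force: [0.0, 0.2, -0.1]
grip_width: 0.325
grip_force: 0.0
```

```bash
python3 - <<'E'
from h import *
go(w(-21.7,63.9),.0238,17.5)
E
```

```text
tool cm [0.13 0.   0.02] pos [0.5279 0.0948 0.024 ] board [-23.   63.9]
turn [ 0. -0.  0.] q [ 0.29  0.33 -0.58  1.92  0.22  0.95 -1.67] F [ 0.   0.2 -0.1] t 15.675 w 0.324581231658488
```

>>> {"method": "jog_arm", "body": {
  "rows": "0.1 0 0 0 0 0 0.35; 0 0 0 0 0 0 0.35; -0.5 0 0 0 0 0 0.35; -2 0 0 0 0 0 0.35; -3 0 -3 0 0 0 0.35"
}}

```text
time: 16.3
position: [0.474, 0.0783, 0.0526]
tool_rot: [-3.104, -0.479, 0.007]
ft_force: [-0.1, 0.1, 0.5]
grip_width: 0.325
grip_force: 0.0
```

>>> {"method": "jog_arm", "body": {
  "rows": "-2 2 -5 0 0 0 0.35; 0 6 0 0 0 0 0.35; 0 6 0 0 0 0 0.35; 0 6 0 0 0 0 0.35; 0 0 0 0 0 0 0.35"
}}

```text
time: 16.92
position: [0.5174, -0.1242, 0.1039]
tool_rot: [3.105, 0.464, -0.0]
ft_force: [-0.2, 1.4, -0.3]
grip_width: 0.327
grip_force: 0.0
```

```bash
python3 - <<'E'
from h import *
go(w(-23,64),.024,17.5)
im=[]
for n,p in(("top",(207,228)),("side",(281,180))):
    d=cam(n); im.append(d["img"])
    b=blob(d["img"],*RED,p,30); print(n,b, b and bd(ray(d,b[0],b[1],.025)))
cv2.imwrite("pics/c4.png",np.hstack([cv2.resize(im[0][190:260,170:250],(400,350)),cv2.resize(im[1][150:220,240:320],(400,350))]))
E
```

```text
tool cm [  7.41 -20.66   7.95] pos [ 0.5174 -0.1242  0.1039] board [ -98.8 -141.8]
turn [ 0.002  0.    -0.009] q [ 0.6   0.19 -0.45  1.87  0.1   1.09 -1.17] F [-0.2  1.4 -0.3] t 16.925 w 0.3273590959741253
top (206.90463458110514, 228.26381461675578, 374.0) [ 4.9 63.3]
side (280.9593495934959, 178.1951219512195, 41.0) [ 4.7 64.2]
```

View pics/c4.png

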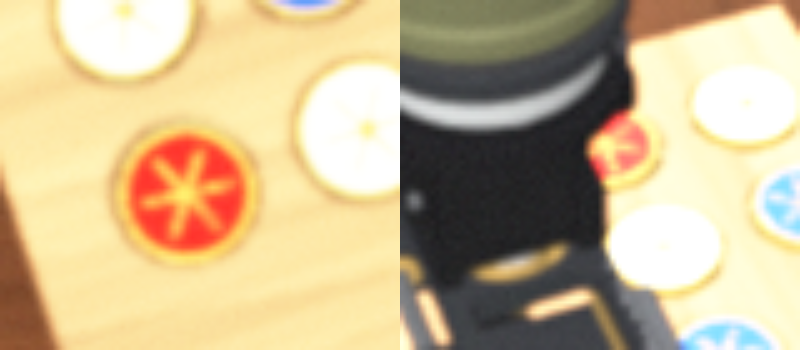

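The top crop shows red at (207,228) in the recess with a dark ring. The side view is half hidden, so I'm clearing the arm to check that it lies flat.

>>> {"method": "jog_arm", "body": {
  "rows": "0 5 -4 0 0 0 0.35; 0 5 -4 0 0 0 0.35; 0 6 -2 0 0 0 0.35; 0 6 0 0 0 0 0.35; -2 5 0 0 0 0 0.35"
}}

```text
time: 17.65
position: [0.581, -0.3771, 0.2021]
tool_rot: [-3.103, -0.486, -0.003]
ft_force: [-0.6, 0.7, -0.1]
grip_width: 0.325
grip_force: 0.0
```

>>> {"method": "jog_arm", "body": {
  "rows": "-4 4.5 0 0 0 0 0.35; -4 4.5 0 0 0 0 0.35; -4 4.5 0 0 0 0 0.35; -4 4 0 0 0 0 0.35; 0 0 0 0 0 0 0.35"
}}

```text
time: 18.27
position: [0.4743, -0.598, 0.2008]
tool_rot: [3.106, 0.468, -0.005]
ft_force: [0.2, 0.0, -0.4]
grip_width: 0.326
grip_force: 0.0
```

```bash
python3 - <<'E'
from h import *
im=[]
for n,p in(("top",(207,228)),("side",(281,180))):
    d=cam(n); im.append(d["img"])
    b=blob(d["img"],*RED,p,30); print(n,b, b and bd(ray(d,b[0],b[1],.025)))
    for q in([(279,204),(231,180)] if n=="top" else [(305,222),(321,191)]):
        c=blob(d["img"],*BLU,q,18); print(np.round(c,1),bd(ray(d,c[0],c[1],.025)))
cv2.imwrite("pics/c5.png",np.hstack([cv2.resize(im[0][190:260,170:250],(400,350),interpolation=2),cv2.resize(im[1][150:220,250:330],(400,350),interpolation=2)]))
E
```

```text
top (206.892, 228.24533333333332, 375.0) [ 5.  63.3]
[278.8 203.2 352. ] [  6.3 -64. ]
[230.6 179.5 355. ] [70.1  0. ]
side (280.34567901234567, 178.44753086419752, 108.0) [ 3.2 64. ]
[305.  221.3 164. ] [  5.5 -63.8]
[321.4 190.1 120.5] [69.6  0.2]
```

View pics/c5.png

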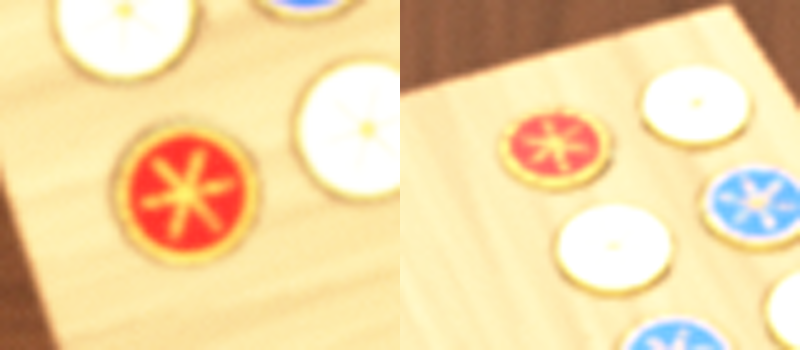

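Red is at about board (5, 63.3–64), 1–2 mm short of the centre, so it is probably seated. The side view leaves a small chance that its rear edge is still on the rim. There is time for a gentle nudge of about 1.5 mm to settle it.

>>> {"method": "jog_arm", "body": {
  "rows": "4 -4 0 0 0 0 0.35; 4 -4.5 0 0 0 0 0.35; 4 -4.5 0 0 0 0 0.35; 4 -4.5 0 0 0 0 0.35; 0 -6 0 0 0 0 0.35"
}}

```text
time: 19.0
position: [0.5645, -0.3133, 0.2017]
tool_rot: [-3.1, -0.493, -0.005]
ft_force: [0.1, 0.4, 0.6]
grip_width: 0.327
grip_force: 0.0
```

>>> {"method": "jog_arm", "body": {
  "rows": "0 -6 0 0 0 0 0.35; 0 -6 0 0 0 0 0.35; 0 -6 0 0 0 0 0.35; 0 -6 0 0 0 0 0.35; 0 -6 0 0 0 0 0.35"
}}

```text
time: 19.62
position: [0.4689, -0.0303, 0.2019]
tool_rot: [3.103, 0.487, 0.001]
ft_force: [0.1, -0.4, 0.6]
grip_width: 0.326
grip_force: 0.0
```

```bash
python3 - <<'E'
from h import *
go(w(-45,63.9),.060,17.5)
E
```

```text
tool cm [  7.24 -10.13  14.19] pos [ 0.4689 -0.0303  0.2019] board [-116.9  -37.7]
turn [ 0.001 -0.     0.006] q [ 0.56 -0.04 -0.54  1.89 -0.02  1.28 -1.23] F [ 0.1 -0.4  0.6] t 19.625 w 0.32572951077776074
```

>>> {"method": "jog_arm", "body": {
  "rows": "3.5 -5 2 0 0 0 0.35; 3.7 -5.1 2 0 0 0.006 0.35; 0 0 5 0 0 0 0.35; 0 0 5 0 0 0 0.35; 0 0 0 0 0 0 0.35"
}}

```text
time: 20.25
position: [0.5023, 0.0801, 0.0605]
tool_rot: [-3.104, -0.477, 0.013]
ft_force: [-1.2, 0.2, 0.8]
grip_width: 0.327
grip_force: 0.0
```

```bash
python3 - <<'E'
from h import *
go(w(-45,63.9),.024,17.5)
E
```

```text
tool cm [ 0.71 -0.62  3.65] pos [0.5023 0.0801 0.0605] board [-51.8  57.6]
turn [-0.003  0.008 -0.   ] q [ 0.39  0.23 -0.65  1.95  0.16  1.02 -1.61] F [-1.2  0.2  0.8] t 20.25 w 0.32673099910446435
```

>>> {"method": "jog_arm", "body": {
  "rows": "0 0 1.5 0 0 0 0.35; 0 0 1 0 0 0 0.35; 0 0 0.5 0 0 0 0.35; 0 0 0 0 0 0 0.35; 0 0 0 0 0 0 0.35"
}}

```text
time: 20.88
position: [0.5074, 0.0777, 0.034]
tool_rot: [3.106, 0.469, 0.001]
ft_force: [0.9, -0.6, -0.3]
grip_width: 0.325
grip_force: 0.0
```

```bash
python3 - <<'E'
from h import *
go(w(-45,63.9),.024,17.5)
E
```

```text
tool cm [ 0.26 -1.02  1.  ] pos [0.5074 0.0777 0.034 ] board [-47.7  53.8]
turn [ 0.    -0.001 -0.006] q [ 0.37  0.27 -0.64  1.97  0.2   0.96 -1.63] F [ 0.9 -0.6 -0.3] t 20.875 w 0.3249871183534265
```

>>> {"method": "jog_arm", "body": {
  "rows": "0 -1 0.6 0 0 -0.006 0.35; 0 0 0.4 0 0 0 0.35; 0.5 0 0 0 0 0 0.35; 0.5 0 0 0 0 0 0.35; 0 0 0 0 0 0 0.35"
}}

```text
time: 21.5
position: [0.5143, 0.0905, 0.0237]
tool_rot: [-3.105, -0.478, -0.001]
ft_force: [0.1, -0.1, -1.0]
grip_width: 0.327
grip_force: 0.0
```

```bash
python3 - <<'E'
from h import *
go(w(-20.8,63.9),.024,17.5)
E
```

```text
tool cm [ 1.64 -0.   -0.03] pos [0.5143 0.0905 0.0237] board [-37.2  63.9]
turn [-0.    -0.001  0.   ] q [ 0.34  0.31 -0.64  1.96  0.23  0.94 -1.67] F [ 0.1 -0.1 -1. ] t 21.5 w 0.32670943826207594
```

>>> {"method": "jog_arm", "body": {
  "rows": "0.4 0 0 0 0 0 0.35; 0.4 0 0 0 0 0 0.35; 0.3 0 0 0 0 0 0.35; 0.2 0 0 0 0 0 0.35; 0 0 0 0 0 0 0.35"
}}

```text
time: 22.12
position: [0.5261, 0.0943, 0.0235]
tool_rot: [-3.105, -0.479, 0.0]
ft_force: [-0.4, 0.4, 0.7]
grip_width: 0.326
grip_force: 0.0
```

>>> {"method": "jog_arm", "body": {
  "rows": "0.1 0 0 0 0 0 0.35; 0.1 0 0 0 0 0 0.35; 0.1 0 0 0 0 0 0.35; 0 0 0 0 0 0 0.35"
}}

```text
time: 22.62
position: [0.5288, 0.0951, 0.0235]
tool_rot: [3.105, 0.478, -0.0]
ft_force: [-0.0, -0.6, 0.9]
grip_width: 0.324
grip_force: 0.1
```

>>> {"method": "jog_arm", "body": {
  "rows": "-0.5 0 0 0 0 0 0.35; -2 0 0 0 0 0 0.35; -2 0 -5 0 0 0 0.35; -2 2 -6 0 0 0 0.35; -2 6 -5 0 0 0 0.35"
}}

```text
time: 23.25
position: [0.4726, 0.0103, 0.1714]
tool_rot: [3.103, 0.486, 0.004]
ft_force: [2.1, -0.7, 0.8]
grip_width: 0.325
grip_force: 0.0
```

>>> {"method": "jog_arm", "body": {
  "rows": "0 6 0 0 0 0 0.35; 0 6 0 0 0 0 0.35; 0 6 0 0 0 0 0.35; 0 6 0 0 0 0 0.35; 0 6 0 0 0 0 0.35"
}}

```text
time: 23.88
position: [0.5633, -0.2789, 0.1689]
tool_rot: [3.105, 0.478, 0.0]
ft_force: [0.7, 0.6, 0.5]
grip_width: 0.328
grip_force: 0.0
```

>>> {"method": "jog_arm", "body": {
  "rows": "0 6 0 0 0 0 0.35; 0 6 0 0 0 0 0.35; 0 6 0 0 0 0 0.35; -2 6 0 0 0 0 0.35; 0 0 0 0 0 0 0.35"
}}

```text
time: 24.5
position: [0.6119, -0.5188, 0.1656]
tool_rot: [3.106, 0.464, -0.008]
ft_force: [-0.6, 0.6, -0.6]
grip_width: 0.326
grip_force: 0.0
```

```bash
python3 - <<'E'
from h import *
im=[]
for n,p in(("top",(207,228)),("side",(281,180))):
    d=cam(n); im.append(d["img"])
    b=blob(d["img"],*RED,p,30); print(n,b, b and bd(ray(d,b[0],b[1],.025)))
cv2.imwrite("pics/c6.png",np.hstack([cv2.resize(im[0][130:310,150:340],(400,379),interpolation=2),cv2.resize(im[1][150:220,250:330],(400,379),interpolation=2)]))
E
```

```text
top (206.95962314939436, 228.11036339165545, 371.5) [ 5.1 63.1]
side None None
```

View pics/c6.png

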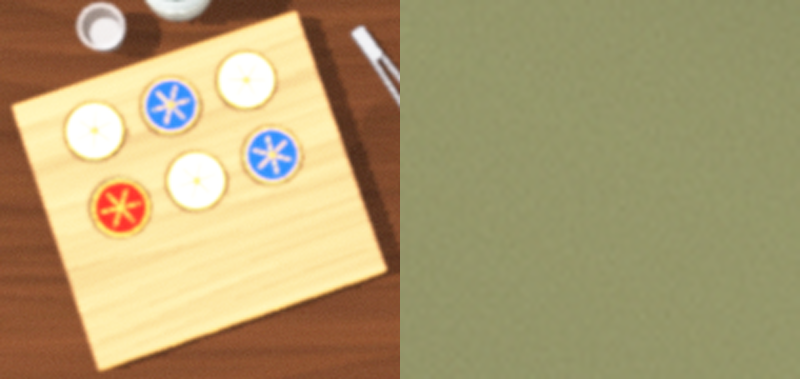

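```bash
python3 - <<'E'
from h import *
d=cam("side"); c=cv2.imread("pics/c5.png")[:,400:]; h=cv2.cvtColor(c,cv2.COLOR_BGR2HSV)
k=np.zeros(c.shape[:2],np.uint8); cv2.circle(k,(155,148),65,255,-1)
for S in(90,110,130):
    m=((h[...,0]<9)|(h[...,0]>165))&(h[...,1]>S)&(k>0)
    p=cv2.convexHull(cv2.findNonZero(m.astype(np.uint8))); M=cv2.moments(p); u,v=M["m10"]/M["m00"],M["m01"]/M["m00"]
    U,V=250+(u+.5)/5-.5,150+(v+.5)/5-.5; print(S,U,V,cv2.fitEllipse(p)[1:],[bd(ray(d,U,V,z)) for z in(.025,.0275)])
    # tilt cue on the seated blue for comparison
d0=cv2.imread("pics/side0.png"); hb=cv2.cvtColor(d0,cv2.COLOR_BGR2HSV)
for q,col in(((265,222),RED),((305,222),BLU),((321,191),BLU)):
    m=cv2.inRange(hb,*col)&cv2.circle(np.zeros(hb.shape[:2],np.uint8),q,18,255,-1); print(cv2.fitEllipse(cv2.convexHull(cv2.findNonZero(m)))[1:])
E
```

```text
90 280.52123161370554 178.44476178223766 ((59.049007415771484, 85.57906341552734), 90.12023162841797) [array([ 3.5, 63.9]), array([ 2.7, 61.5])]
110 280.52123161370554 178.44476178223766 ((59.049007415771484, 85.57906341552734), 90.12023162841797) [array([ 3.5, 63.9]), array([ 2.7, 61.5])]
130 280.52123161370554 178.44476178223766 ((59.049007415771484, 85.57906341552734), 90.12023162841797) [array([ 3.5, 63.9]), array([ 2.7, 61.5])]
((13.090300559997559, 17.59744644165039), 85.1650161743164)
((13.209896087646484, 16.627046585083008), 92.44657135009766)
((10.367828369140625, 15.676097869873047), 93.19200134277344)
```

```bash
python3 -c "
from bench import ticket
print(ticket.close_job())"
```

```text
the job is handed in; nothing more can be done
None
```

I handed the job in with the red brooch pushed into the empty recess; the camera estimates put it about 1 mm from the recess centre and level with the seated brooches. The hand-in returned no verdict, so I don't know whether it passed, and the last clear side view was taken before a final nudge that moved it by no measurable amount. The pictures showed no movement of the other brooches, pot, jar or tweezers, though I measured only the two blue brooches.

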